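# Stack the colour-coded dressing pots and close the tower

## Task

Clear the treatment unit's counter by building the pot tower on the yellow-ringed holder, one piece at a time from the bottom up: first the green pot, then the blue, then the red, and last the black-knobbed steel lid, each seated fully home with its foot in the piece below and let go before the next is placed. Keep the pots and the lid upright all the while, leave the white-ringed holder empty, and do not disturb the bottle, the instrument cup or the steel dish.

Things in the scene. Friction and masses are not known exactly. Their poses are not given: they have to be found in the camera images.
- pot_green: open green enamel pot, steel floor, 56 mm across, 44 mm high, about 150 g; origin at centre of underside, z up. z 0-8 mm: tapered foot, 36 mm across at the bottom, 44 at the top; z 8-44: straight wall, 56 mm outside, 4 mm thick; mouth 48 mm wide, 32 deep. The next piece's foot drops in till its shoulder rests on the rim, its origin 36 mm above this one's
- pot_blue: open blue enamel pot, steel floor, 56 mm across, 44 mm high, about 150 g; origin at centre of underside, z up. z 0-8 mm: tapered foot, 36 mm across at the bottom, 44 at the top; z 8-44: straight wall, 56 mm outside, 4 mm thick; mouth 48 mm wide, 32 deep. The next piece's foot drops in till its shoulder rests on the rim, its origin 36 mm above this one's
- pot_red: open red enamel pot, steel floor, 56 mm across, 44 mm high, about 150 g; origin at centre of underside, z up. z 0-8 mm: tapered foot, 36 mm across at the bottom, 44 at the top; z 8-44: straight wall, 56 mm outside, 4 mm thick; mouth 48 mm wide, 32 deep. The next piece's foot drops in till its shoulder rests on the rim, its origin 36 mm above this one's
- lid: steel lid with black knob, about 90 g; origin at centre of underside, z up, upright on its foot at the start. z 0-8 mm: tapered foot like the pots' (36 to 44 mm across); z 8-13: disc 56 mm across; z 13-38: round upright knob 20 mm across. Seated in a pot, its origin is 36 mm above the pot's
- holder_yellow: the holder for the tower: fixed grey plate 88 x 88 x 4 mm with a raised yellow ring, 72 mm outside, 48 mm inside, top 14 mm above the counter; origin at centre of underside, z up. A pot's foot drops into the ring till its shoulder rests on it: the pot's origin is then 6 mm above the holder's
- holder_white: another holder, to be left empty: fixed grey plate 88 x 88 x 4 mm with a raised white ring, 72 mm outside, 48 mm inside, top 14 mm above the counter; origin at centre of underside, z up. A pot's foot drops into the ring till its shoulder rests on it: the pot's origin is then 6 mm above the holder's
- bottle: bystander: closed amber bottle with white cap, 52 mm across, 120 mm high, origin at the centre of its underside
- cup: bystander: steel cup, 68 mm across at the rim and 110 mm high, with three upright instruments reaching 175 mm, origin at the centre of its underside
- dish: bystander: low open steel dish 60 x 150 x 26 mm (x, y, z), origin at the centre of its underside

How it is judged:
On the way, in this order (a step that is already met when the one before it is completed fails the run):
1. green pot seated in the yellow-ringed holder and let go (horizontal distance between pot_green and holder_yellow below 0.005 m and z of pot_green in the frame of holder_yellow between 0.0035 and 0.009 m and angle between pot_green's own z axis and vertical below 0.08 rad and contact force between the fingers and pot_green below 0.1 N), for 0.2 s.
2. blue pot seated on the green pot and let go (horizontal distance between pot_green and holder_yellow below 0.005 m and z of pot_green in the frame of holder_yellow between 0.0035 and 0.009 m and angle between each of pot_green, pot_blue's own z axis and vertical below 0.08 rad and horizontal distance between pot_blue and pot_green below 0.005 m and z of pot_blue in the frame of pot_green between 0.0335 and 0.039 m and contact force between the fingers and pot_blue below 0.1 N), for 0.2 s.
3. red pot seated on the blue pot and let go (horizontal distance between pot_green and holder_yellow below 0.005 m and z of pot_green in the frame of holder_yellow between 0.0035 and 0.009 m and angle between each of pot_green, pot_blue, pot_red's own z axis and vertical below 0.08 rad and horizontal distance between pot_blue and pot_green below 0.005 m and z of pot_blue in the frame of pot_green between 0.0335 and 0.039 m and horizontal distance between pot_red and pot_blue below 0.005 m and z of pot_red in the frame of pot_blue between 0.0335 and 0.039 m and contact force between the fingers and pot_red below 0.1 N), for 0.2 s.
4. lid seated in the red pot and let go (horizontal distance between pot_green and holder_yellow below 0.005 m and z of pot_green in the frame of holder_yellow between 0.0035 and 0.009 m and angle between each of pot_green, pot_blue, pot_red, lid's own z axis and vertical below 0.08 rad and horizontal distance between pot_blue and pot_green below 0.005 m and z of pot_blue in the frame of pot_green between 0.0335 and 0.039 m and horizontal distance between pot_red and pot_blue below 0.005 m and z of pot_red in the frame of pot_blue between 0.0335 and 0.039 m and horizontal distance between lid and pot_red below 0.005 m and z of lid in the frame of pot_red between 0.0335 and 0.039 m and contact force between the fingers and lid below 0.1 N), for 0.2 s.
At the end, for the whole second after the job is handed in: The green pot sits in the yellow-ringed holder, the blue on the green, the red on the blue and the lid on the red: each within 5 mm of the axis of the piece below, within 3 mm above and 2.5 mm below its seated height, tilted less than 0.08 rad, and at rest (under 20 mm/s) (horizontal distance between pot_green and holder_yellow below 0.005 m and z of pot_green in the frame of holder_yellow between 0.0035 and 0.009 m and angle between each of pot_green, pot_blue, pot_red, lid's own z axis and vertical below 0.08 rad and horizontal distance between pot_blue and pot_green below 0.005 m and z of pot_blue in the frame of pot_green between 0.0335 and 0.039 m and horizontal distance between pot_red and pot_blue below 0.005 m and z of pot_red in the frame of pot_blue between 0.0335 and 0.039 m and horizontal distance between lid and pot_red below 0.005 m and z of lid in the frame of pot_red between 0.0335 and 0.039 m and linear speed of each of pot_green, pot_blue, pot_red, lid below 0.02 m/s); the robot touches nothing.
It fails at once if a pot or the lid is tipped by more than 0.7 rad (angle between any of pot_green, pot_blue, pot_red, lid's own z axis and vertical above 0.7 rad).
It fails at once if the bottle, cup or dish is moved by more than 30 mm (distance of any of bottle, cup, dish from where it was at the start of the episode above 0.03 m).
It fails at once if the bottle, cup or dish is tipped by more than 0.5 rad (angle between any of bottle, cup, dish's own z axis and vertical above 0.5 rad).
It fails at once if a pot or the lid is put on the white-ringed holder ((horizontal distance between pot_green and holder_white below 0.03 m and contact force between pot_green and holder_white above 0.3 N) or (horizontal distance between pot_blue and holder_white below 0.03 m and contact force between pot_blue and holder_white above 0.3 N) or (horizontal distance between pot_red and holder_white below 0.03 m and contact force between pot_red and holder_white above 0.3 N) or (horizontal distance between lid and holder_white below 0.03 m and contact force between lid and holder_white above 0.3 N)).
It also fails if it takes over 133 s, if anything falls off the work surface, if the arm or the gripper's body presses on something with over 40 N, if the wrist force passes 120 N, or if a joint passes its speed limit or range.

## Robot

A 6-joint arm with a two-finger parallel gripper is mounted at the origin on the work surface. World frame = base frame: x ahead of the robot, y to its left, z up, the work surface at z = 0. Lengths are in m, angles in rad, forces in N, time in s.
With the tool pointing down it reaches from about 0.3 to 0.875 m from the base axis. Payload 6.4 kg.
Tool frame: the origin (TCP) lies at the very end of the fingers, on their centre line; the grasp point (between the pads) lies 19 mm behind it (ctrl.hold_point_z is the distance from the TCP to the grasp point, in m); y points along the fingers, x is the direction in which the jaws open and shut, and the axes are right-handed (so a half turn about y gives the same grasp; the last joint's range is limited). The gripper opens to 85 mm and grips with 20 to 120 N. Pads are 22 mm wide; open, the fingers measure 114 mm over their backs; the gripper's body (76 mm by 85 mm) begins 54 mm behind the grasp point. The pads swing forward as they close: fully open they stand 13 mm farther back than shut.
Start: joints at [-1.544, 0.181, 1.607, -0, 1.354, -0.206], TCP at [0.133, -0.559, 0.231] pointing down, gripper open.
Joint ranges: [-2.99, 2.99], [-0.89, 2.07], [0.3, 2.58], [-1.14, 4.28], [0, 2.63], [-3.12, 3.12]. Speed limits (rad/s): [2.57, 2.57, 3.01, 3.14, 3.14, 3.14].

## Interface

Orientations are given as a unit quaternion [w, x, y, z].
In Python, from bench import ctrl, imaging gives the robot as it stands.
- The arm moves only by the shell command python3 -m jog 'ROWS'. ROWS is JSON, a list of rows, each a list of 3 entries, a list of its own where there are three numbers: the shift along the tool's x, y, z in cm, then the turn, a rotation vector about the tool's x, y, z in rad, then the finger opening in cm, from 0 to 8.54. A call has 1 to 12 rows; each row shifts and turns the pose as measured when the row begins, along the tool's axes as they then stand; what a row does not reach is not made up. A row lasts 1/12 s, in which the tool goes at most 41.7 mm and 7.16 degrees, less where a joint would pass 70% of its speed; a pose out of reach is approached as far as the arm can. A call is refused whole if a number of a shift passes 4.17 or a number of a turn 0.125, either way. A call with a gripper value outside its range is refused whole. The fingers move at their own pace and stop on an object; the grip force is fixed at half the most. Time passes only in rows, so rows that do not move let the fingers close. It gives the time, the measured TCP pose, the force and the opening at its end, in the units of the state.
- ctrl.get_obs(): the state, without advancing time (a new reading comes with each control period).
- imaging.camera(name): name is "scene" or "top" or "wrist"; returns a dict with "frame" (420x560x3 uint8, red, green, blue), "depth" (420x560 float32, m along the optical axis (not along the pixel's ray), 0 where there is no reading), "K" (3x3 intrinsics, pixels), "R" (3x3) and "t" (3): a world point X has camera coordinates R X + t. Camera axes: x right, y down, z forward; pixel columns grow to the right and rows downward; lengths in m; the calibration is good to about 2 mm. A picture is of the moment at which its call begins.
- ctrl.hand_in(): hands the job in, once; it reports no verdict.
The state is a dict: "time_s": time; "q": joint angles; "dq": joint speeds; "joint_efforts": joint torques, N m; "eef_pos": TCP position; "eef_rot": TCP orientation; "wrist_force": force on the tool from outside, world axes, zero at the start; "torque": the same for the moment, N m; "opening": opening from 0.0 (shut) to 1.0 (fully open).
Only numpy, scipy, OpenCV 4.12 (cv2) and the standard library are available. Lean on these libraries where they do the work, as an engineer would, in place of code of your own. Each camera call takes 0.05 s, during which the arm holds its last target. There are 200 camera calls.

## Working session

There is one attempt and no reset: what is moved stays moved. The work goes in short steps, Python scripts to look and compute and a shell command to move; the robot and the scene stay as the last step left them, time stands still between calls to the robot, and variables do not carry over. Pictures are saved under pics/ and viewed, about 12 in all and at most 16, crops included, and the job is handed in when it is done.

```bash
ls; mkdir -p pics; cat > h.py <<'E'
import numpy as np, cv2
from bench import ctrl, imaging
def snap(name, fn=None):
    c=imaging.camera(name)
    if fn: cv2.imwrite('pics/'+fn, c['frame'][:,:,::-1])
    return c
def cloud(c):
    d=c['depth']; v,u=np.mgrid[:d.shape[0],:d.shape[1]]
    K=c['K']; P=np.stack([(u-K[0,2])/K[0,0]*d,(v-K[1,2])/K[1,1]*d,d],-1)
    return (P-c['t'])@c['R']
E
python3 - <<'E'
from h import *
o=ctrl.get_obs(); print({k:np.round(v,3).tolist() for k,v in o.items()}, ctrl.hold_point_z)
for n in('top','scene'):
    c=snap(n,n+'1.png'); np.savez(n+'1.npz',**c); print(n,c['K'].round(1).tolist(),(-c['R'].T@c['t']).round(3),c['R'].round(2).tolist())
E
```

```text
pics
{'time_s': 0.0, 'q': [-1.544, 0.182, 1.608, 0.0, 1.354, -0.206], 'dq': [0.001, -0.001, -0.002, 0.001, 0.0, 0.0], 'joint_efforts': [0.0, -44.487, -35.134, -0.0, 0.009, -0.0], 'eef_pos': [0.133, -0.559, 0.23], 'eef_rot': [0.555, -0.554, 0.439, -0.438], 'wrist_force': [0.519, -0.269, -0.211], 'torque': [-0.029, 0.062, 0.036], 'opening': 0.998} 0.0187
top [[404.8, 0.0, 273.4], [0.0, 404.8, 204.2], [0.0, 0.0, 1.0]] [0.437 0.01  1.137] [[0.01, -1.0, 0.01], [-0.99, -0.02, -0.13], [0.13, -0.01, -0.99]]
scene [[498.1, 0.0, 285.0], [0.0, 498.1, 208.4], [0.0, 0.0, 1.0]] [ 1.424 -0.233  1.095] [[0.26, 0.97, 0.02], [0.74, -0.19, -0.65], [-0.62, 0.18, -0.76]]
```

View pics/top1.png

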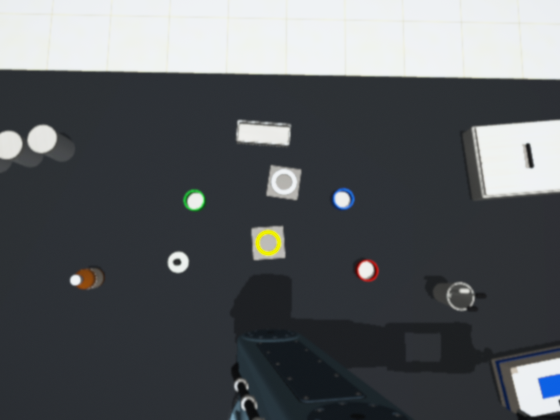

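View pics/scene1.png

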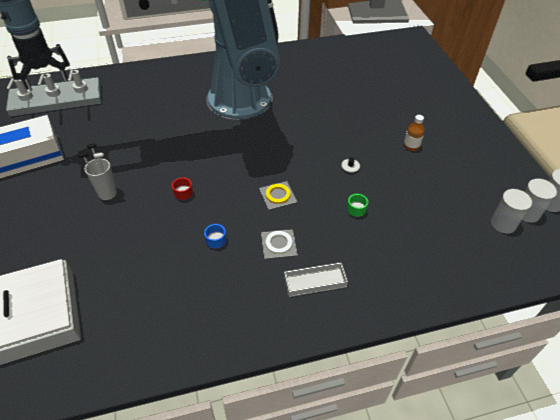

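Top view: green pot (194,200), lid (178,262), yellow holder (268,242), white holder (284,182), blue (343,199), red (367,270), cup (460,295), bottle (80,280), dish (264,133). The scene view agrees.

```bash
cat > loc.py <<'E'
from h import *
# colour masks -> world points -> min enclosing circle of points in a z band
def hsv(c): return cv2.cvtColor(c['frame'],cv2.COLOR_RGB2HSV)
HUE={'green':(50,75),'blue':(100,125),'red':(-8,8),'yellow':(24,34)}
def colpix(c,col,near,r=30):
    H=hsv(c); h=H[...,0].astype(int); 
    if col=='red': h=np.where(h>150,h-180,h)
    m=(h>=HUE[col][0])&(h<=HUE[col][1])&(H[...,1]>120)&(H[...,2]>60)
    v,u=np.mgrid[:420,:560]; m&=np.hypot(u-near[0],v-near[1])<r
    return m
def ray(c,u,v,z):   # pixel on plane z
    C=-c['R'].T@c['t']; d=c['R'].T@np.linalg.inv(c['K'])@[u,v,1]
    return C+d*(z-C[2])/d[2]
E
python3 - <<'E'
from loc import *
near={'top':dict(green=(194,200),blue=(343,199),red=(367,270),yellow=(268,242)),'scene':dict(green=(358,205),blue=(215,236),red=(182,189),yellow=(278,194))}
for n in near:
    c=dict(np.load(n+'1.npz')); P=cloud(c)
    for k,nr in near[n].items():
        m=colpix(c,k,nr)&(c['depth']>0); p=P[m]; zt=.014 if k=='yellow' else .044
        q=p[(p[:,2]>zt-.006)&(p[:,2]<zt+.006)]
        (cx,cy),r=cv2.minEnclosingCircle(q[:,:2].astype(np.float32))
        mid=(np.percentile(q,[2,98],axis=0)).mean(0)
        v,u=np.nonzero(m); e=cv2.fitEllipse(cv2.convexHull(np.c_[u,v].astype(np.int32))) ; 
        print(n,k,len(p),len(q),'circ',round(cx,4),round(cy,4),round(r,4),'mid',mid.round(4),'zmax',np.percentile(p[:,2],[5,95]).round(3),'ell-ray',ray(c,*e[0],zt)[:2].round(4))
    for k,uv in (dict(lid=(178,262),white=(284,182),bottle=(76,280),cup=(460,295),dish=(264,133)) if n=='top' else dict(lid=(350,166),white=(279,241),bottle=(417,119),cup=(101,170),dish=(316,278))).items():
        v,u=np.mgrid[:420,:560]; w=np.hypot(u-uv[0],v-uv[1])<(40 if k in('cup','dish','bottle') else 22)
        q=P[w&(c['depth']>0)]; q=q[(q[:,2]>.009)]
        print(n,k,len(q),q.min(0).round(3),q.max(0).round(3))
E
```

```text
top green 197 86 circ 0.5907 0.218 0.0281 mid [0.5904 0.2179 0.0429] zmax [-0.001  0.046] ell-ray [0.5903 0.217 ]
top blue 221 86 circ 0.6004 -0.1894 0.0281 mid [ 0.6008 -0.1896  0.0435] zmax [-0.001  0.046] ell-ray [ 0.6008 -0.1877]
top red 195 82 circ 0.4075 -0.2525 0.028 mid [ 0.4081 -0.2516  0.0436] zmax [-0.     0.047] ell-ray [ 0.4086 -0.2512]
top yellow 309 285 circ 0.4799 0.0152 0.036 mid [0.479  0.0145 0.0145] zmax [0.006 0.018] ell-ray [0.4799 0.0151]
top lid 330 [0.395 0.233 0.009] [0.468 0.288 0.043]
top white 300 [ 0.607 -0.068  0.009] [0.685 0.009 0.022]
top bottle 539 [0.351 0.46  0.009] [0.44  0.564 0.124]
top cup 943 [ 0.316 -0.5    0.009] [ 0.382 -0.433  0.176]
top dish 350 [ 0.755 -0.043  0.009] [0.822 0.11  0.031]
scene green 345 111 circ 0.5934 0.2211 0.0307 mid [0.5925 0.2199 0.0437] zmax [0.003 0.046] ell-ray [0.6031 0.2154]
scene blue 383 120 circ 0.6007 -0.187 0.0303 mid [ 0.6016 -0.1881  0.043 ] zmax [0.001 0.046] ell-ray [ 0.6132 -0.1869]
scene red 345 104 circ 0.4106 -0.2513 0.031 mid [ 0.4093 -0.251   0.044 ] zmax [0.003 0.046] ell-ray [ 0.4226 -0.2495]
scene yellow 212 201 circ 0.4802 0.0192 0.0383 mid [0.4794 0.0177 0.0146] zmax [0.009 0.019] ell-ray [0.4796 0.0178]
scene lid 203 [0.341 0.235 0.009] [0.454 0.29  0.045]
scene white 315 [ 0.611 -0.07   0.009] [0.7   0.01  0.021]
scene bottle 510 [0.085 0.461 0.009] [0.424 0.705 0.126]
scene cup 1001 [ 0.22  -0.57   0.009] [ 0.388 -0.427  0.176]
scene dish 633 [ 0.676 -0.041  0.009] [0.825 0.124 0.033]
```

```bash
cat > go.py <<'E'
# usage: go.py x y z  -> remaining shift in tool axes (cm) and yaw/tilt state
import sys
from h import *
from scipy.spatial.transform import Rotation as R
o=ctrl.get_obs(); r=R.from_quat(np.roll(o['eef_rot'],-1)); p=np.array(o['eef_pos'])
want=R.from_matrix(np.array([[0,0,1],[-1,0,0],[0,-1,0.]]))
print('t',round(o['time_s'],2),'pos',p.round(4),'shift cm',(r.inv().apply(np.array(sys.argv[1:4],float)-p)*100).round(2),'turn',(r.inv()*want).as_rotvec().round(3),'F',np.round(o['wrist_force'],1),'open',round(float(o['opening']),3),'q6',round(o['q'][5],2))
E
A='[-3.5,0,2.1],[0,0,0],8.5'
python3 -m jog '[[[0,0,0],[0,0.117,0],8.5],[[0,0,0],[0,0.117,0],8.5],[[-3.5,0,2.1],[0,0,0],8.5],[[-3.5,0,2.1],[0,0,0],8.5],[[-3.5,0,2.1],[0,0,0],8.5],[[-3.5,0,2.1],[0,0,0],8.5],[[-3.5,0,2.1],[0,0,0],8.5],[[-3.5,0,2.1],[0,0,0],8.5],[[-3.5,0,2.1],[0,0,0],8.5],[[-3.5,0,2.1],[0,0,0],8.5],[[-3.5,0,2.1],[0,0,0],8.5],[[-3.5,0,2.1],[0,0,0],8.5]]'
python3 go.py 0.592 0.219 0.2
```

```text
time_s: 1.1
eef_pos: [0.3462, -0.2061, 0.2255]
eef_rot: [0.495, -0.491, 0.51, -0.504]
wrist_force: [0.9, -0.8, 0.6]
opening: 0.995
t 1.1 pos [ 0.3462 -0.2061  0.2255] shift cm [-43.16   2.9   23.38] turn [ 0.002 -0.028 -0.009] F [ 0.9 -0.8  0.6] open 0.995 q6 0.76
```

```bash

python3 -m jog '[[[-3.5,0,1.9],[0,-0.014,0],8.5],[[-3.5,0,1.9],[0,-0.014,0],8.5],[[-3.5,0,1.9],[0,0,0],8.5],[[-3.5,0,1.9],[0,0,0],8.5],[[-3.5,0,1.9],[0,0,0],8.5],[[-3.5,0,1.9],[0,0,0],8.5],[[-3.5,0,1.9],[0,0,0],8.5],[[-3.5,0,1.9],[0,0,0],8.5],[[-3.5,0,1.9],[0,0,0],8.5],[[-3.5,0,1.9],[0,0,0],8.5],[[-3.5,0,1.9],[0,0,0],8.5],[[-3.5,0,1.9],[0,0,0],8.5]]' >/dev/null
python3 go.py 0.592 0.219 0.15
python3 -m jog '[[[0,0,0],[0,0,0],8.5],[[0,0,0],[0,0,0],8.5]]' >/dev/null
python3 go.py 0.592 0.219 0.15
python3 - <<'E'
from h import *
c=snap('wrist','w1.png'); np.savez('w1.npz',**c); print((-c['R'].T@c['t']).round(3),c['R'].round(2).tolist())
E
```

```text
t 2.1 pos [0.578  0.2371 0.2264] shift cm [1.87 7.62 1.42] turn [ 0.003  0.003 -0.007] F [ 0.9 -0.   0.6] open 0.997 q6 1.76
t 2.27 pos [0.579  0.2443 0.2234] shift cm [2.61 7.31 1.32] turn [ 0.006  0.01  -0.009] F [-0.8  0.2  0.9] open 0.994 q6 1.76
[0.65  0.245 0.365] [[0.01, -1.0, -0.01], [-0.96, -0.01, 0.28], [-0.28, 0.01, -0.96]]
```

View pics/w1.png

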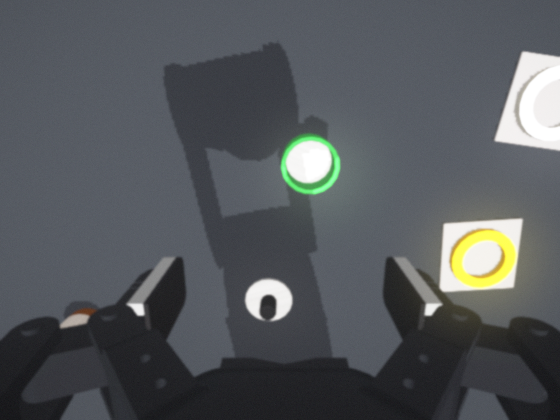

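Wrist view: green rim at (310,163), lid at (269,298) with knob, yellow ring at (484,258), white holder upper right. I'll measure these close up.

```bash
cat >> loc.py <<'E'
def rim(c,col,near,z,r=60):
    """rim ellipse centre on plane z: circle fit of colour points near height z"""
    P=cloud(c); m=colpix(c,col,near,r)&(c['depth']>0)&(abs(P[...,2]-z)<.005)
    v,u=np.nonzero(m); q=np.array([ray(c,a,b,z)[:2] for a,b in zip(u,v)])
    (x,y),R=cv2.minEnclosingCircle(q.astype(np.float32)); return np.round([x,y,R],4),np.median(P[m][:,2]).round(4)
E
python3 - <<'E'
from loc import *
c=dict(np.load('w1.npz')); P=cloud(c)
print('green',rim(c,'green',(310,163),.044)); print('yellow',rim(c,'yellow',(484,258),.014))
v,u=np.mgrid[:420,:560]; w=(np.hypot(u-269,v-298)<32)&(c['depth']>0)
for lo,hi in((.009,.017),(.034,.045)):
    q=P[w&(P[...,2]>lo)&(P[...,2]<hi)]; (x,y),R=cv2.minEnclosingCircle(q[:,:2].astype(np.float32)); print('lid',lo,round(x,4),round(y,4),round(R,4),len(q))
E
python3 go.py 0.592 0.219 0.1
```

```text
green (array([0.5915, 0.2217, 0.0277]), np.float64(0.0426))
yellow (array([0.4812, 0.0211, 0.0357]), np.float64(0.0126))
lid 0.009 0.4226 0.2639 0.0281 1162
lid 0.034 0.4227 0.2639 0.0098 217
t 2.32 pos [0.5786 0.2442 0.2233] shift cm [ 2.65 12.29  1.38] turn [ 0.006  0.01  -0.01 ] F [-0.7  0.8  0.3] open 0.996 q6 1.76
```

```bash

python3 -m jog '[[[1.2,1,0.6],[0.003,0.005,-0.005],8.5],[[1.1,2,0.6],[0.003,0.005,-0.005],8.5],[[0,3,0],[0,0,0],8.5],[[0,3,0],[0,0,0],8.5],[[0,2,0],[0,0,0],8.5],[[0,1,0],[0,0,0],8.5],[[0,0,0],[0,0,0],8.5],[[0,0,0],[0,0,0],8.5]]' >/dev/null
python3 go.py 0.591 0.2205 0.010
```

```text
t 2.98 pos [0.5915 0.2053 0.0981] shift cm [-1.57  8.8  -0.1 ] turn [-0.004 -0.013  0.005] F [ 0.8 -0.  -0.2] open 0.995 q6 1.73
```

```bash

python3 -m jog '[[[-0.8,0,0],[-0.002,-0.007,0.003],8.5],[[-0.7,1,0],[0,0,0],8.5],[[0,1.5,0],[0,0,0],8.5],[[0,1.5,0],[0,0,0],8.5],[[0,1,0],[0,0,0],8.5],[[0,0,0],[0,0,0],8.5],[[0,0,0],[0,0,0],8.5],[[0,0,0],[0,0,0],8.5]]' >/dev/null
python3 go.py 0.591 0.2205 0.010
```

```text
t 3.65 pos [0.5985 0.2243 0.0545] shift cm [ 0.39  4.43 -0.83] turn [-0.018 -0.005 -0.001] F [ 0.4 -0.1 -0.8] open 0.995 q6 1.75
```

```bash

python3 -m jog '[[[0.3,0,-0.6],[-0.01,0,0],8.5],[[0,0,0],[-0.008,0,0],8.5],[[0,0,0],[0,0,0],8.5]]' >/dev/null
python3 go.py 0.591 0.2205 0.010
```

```text
t 3.9 pos [0.5932 0.2217 0.0567] shift cm [ 0.13  4.67 -0.23] turn [-0.001 -0.004 -0.002] F [0.9 0.5 0.6] open 0.995 q6 1.74
```

```bash

python3 -m jog '[[[0.1,1,-0.2],[0,0,0],8.5],[[0,1,0],[0,0,0],8.5],[[0,1,0],[0,0,0],8.5],[[0,1,0],[0,0,0],8.5],[[0,0.6,0],[0,0,0],8.5],[[0,0,0],[0,0,0],8.5],[[0,0,0],[0,0,0],8.5]]' >/dev/null
python3 go.py 0.591 0.2205 0.010
```

```text
t 4.48 pos [0.5907 0.2202 0.0052] shift cm [-0.03 -0.48  0.03] turn [-0.    -0.005 -0.002] F [0.1 0.5 0.6] open 0.996 q6 1.74
```

```bash

python3 -m jog '[[[0,-0.4,0],[0,0,0],8.5],[[0,0,0],[0,0,0],5],[[0,0,0],[0,0,0],5],[[0,0,0],[0,0,0],5],[[0,0,0],[0,0,0],5],[[0,0,0],[0,0,0],5],[[0,0,0],[0,0,0],5],[[0,0,0],[0,0,0],5],[[0,0,0],[0,0,0],5],[[0,0,0],[0,0,0],5]]' >/dev/null
python3 go.py 0.591 0.2205 0.010
python3 -m jog '[[[0,0,0],[0,0,0],5],[[0,0,0],[0,0,0],5],[[0,-1,0],[0,0,0],5],[[0,-1.5,0],[0,0,0],5],[[0,-1.5,0],[0,0,0],5],[[0,-1,0],[0,0,0],5],[[0,0,0],[0,0,0],5],[[0,0,0],[0,0,0],5],[[0,0,0],[0,0,0],5]]' >/dev/null
python3 go.py 0.481 0.0185 0.1; python3 -c "
from h import *; c=snap('wrist','w2.png'); np.savez('w2.npz',**c)"
```

```text
t 5.32 pos [0.5917 0.2205 0.0113] shift cm [-0.    0.13 -0.07] turn [-0.003 -0.005 -0.002] F [-0.1 -0.6 -1. ] open 0.646 q6 1.74
t 6.07 pos [0.591  0.2202 0.0648] shift cm [ 20.22  -3.57 -10.9 ] turn [-0.001 -0.005 -0.002] F [ 0.5  0.7 -1.1] open 0.645 q6 1.74
```

View pics/w2.png

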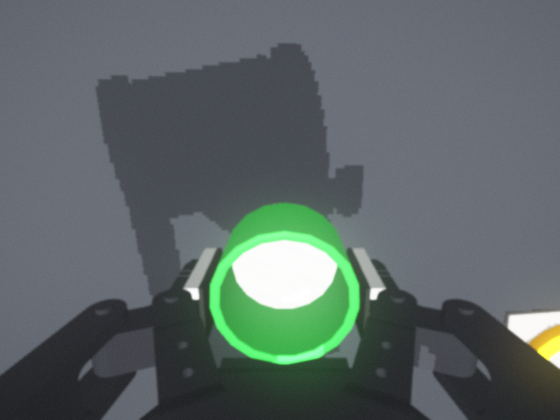

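Green pot gripped upright between the pads (rim centre ≈(284,298)) and lifted clear; the holder is entering at lower right. Now to the holder.

```bash
python3 - <<'E'
from loc import *
c=dict(np.load('w2.npz')); P=cloud(c); m=colpix(c,'green',(284,298),110); print(np.percentile(P[m][:,2],[5,50,90,97]).round(4))
z=np.percentile(P[m][:,2],90).round(4); print(rim(c,'green',(284,298),z,110))
E
python3 -m jog '[[[1,0,-0.5],[0,0,0],5],[[2,-1,-1],[0,0,0],5],[[2.5,-1,-1.4],[0,0,0],5],[[2.5,-1,-1.4],[0,0,0],5],[[2.5,0,-1.4],[0,0,0],5],[[2.5,0,-1.4],[0,0,0],5],[[2.5,0,-1.4],[0,0,0],5],[[2,0,-1],[0,0,0],5],[[1,0,-0.5],[0,0,0],5],[[0.5,0,-0.3],[0,0,0],5],[[0,0,0],[0,0,0],5],[[0,0,0],[0,0,0],5]]' >/dev/null
python3 go.py 0.481 0.0185 0.1; python3 -c "
from h import *; c=snap('wrist','w3.png'); np.savez('w3.npz',**c)"
```

```text
[0.0692 0.0899 0.0977 0.0983]
(array([0.5924, 0.2212, 0.0286]), np.float64(0.097))
t 7.12 pos [0.4713 0.0189 0.0864] shift cm [ 0.03 -1.37  0.95] turn [ 0.015 -0.003 -0.001] F [-0.4 -1.5 -1.8] open 0.646 q6 1.36
```

View pics/w3.png

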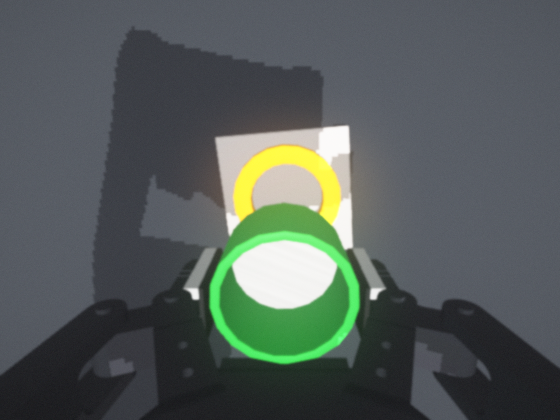

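```bash
cat >> loc.py <<'E'
from scipy.optimize import least_squares
def fitc(c,col,near,z,R,r=70,dz=.004,vmax=999):
    """fixed-radius circle through hull points above image row vmax (unoccluded part)"""
    P=cloud(c); m=colpix(c,col,near,r)&(abs(P[...,2]-z)<dz)
    v,u=np.nonzero(m); h=cv2.convexHull(np.c_[u,v].astype(np.int32))[:,0]; h=h[h[:,1]<vmax]
    q=np.array([ray(c,a,b,z)[:2] for a,b in h])
    s=least_squares(lambda x:np.hypot(*(q-x).T)-R,q.mean(0)+[-.01,0],loss='soft_l1',f_scale=.001); return s.x.round(4),np.abs(s.fun).mean().round(5),len(q),np.median(P[m][:,2]).round(4)
E
python3 - <<'E'
from loc import *
c=dict(np.load('w3.npz'))
print(fitc(c,'yellow',(287,195),.014,.036,vmax=200))
P=cloud(c); m=colpix(c,'green',(284,298),110); z=np.percentile(P[m][:,2],90).round(4); print(z,rim(c,'green',(284,298),z,110))
E
python3 go.py 0.481 0.0185 0.05
```

```text
(array([0.4789, 0.0184]), np.float64(0.00039), 20, np.float64(0.0129))
0.1194 (array([0.473 , 0.0199, 0.0287]), np.float64(0.1187))
t 7.17 pos [0.4714 0.0191 0.0864] shift cm [0.06 3.63 1.02] turn [ 0.015 -0.003 -0.001] F [-0.4  0.1 -1.9] open 0.643 q6 1.36
```

```bash

python3 -m jog '[[[0.1,0,0.6],[0.012,0,0],5],[[0,1,0],[0,0,0],5],[[0,1.5,0],[0,0,0],5],[[0,1,0],[0,0,0],5],[[0,0.5,0],[0,0,0],5],[[0,0,0],[0,0,0],5],[[0,0,0],[0,0,0],5],[[0,0,0],[0,0,0],5]]' >/dev/null
python3 go.py 0.478 0.0175 0.0168
```

```text
t 7.83 pos [0.4797 0.0218 0.0421] shift cm [ 0.43  2.53 -0.17] turn [ 0.001  0.003 -0.002] F [ 0.5  0.9 -1.6] open 0.64 q6 1.36
```

```bash

python3 -m jog '[[[0.4,0,-0.15],[0,0,0],5],[[0,0.4,0],[0,0,0],5],[[0,0.4,0],[0,0,0],5],[[0,0,0],[0,0,0],5],[[0,0,0],[0,0,0],5]]' >/dev/null
python3 go.py 0.478 0.0175 0.0168

```

```text
t 8.25 pos [0.4795 0.017  0.035 ] shift cm [-0.05  1.82 -0.15] turn [-0.002  0.003 -0.001] F [ 1.1 -0.9 -1. ] open 0.644 q6 1.35
```

```bash

python3 -m jog '[[[-0.05,0.3,-0.15],[0,0,0],5],[[0,0.4,0],[0,0,0],5],[[0,0.4,0],[0,0,0],5],[[0,0.3,0],[0,0,0],5],[[0,0.2,0],[0,0,0],5],[[0,0,0],[0,0,0],5]]' >/dev/null
python3 go.py 0.478 0.0175 0.0168

```

```text
t 8.75 pos [0.4779 0.0175 0.0174] shift cm [-0.    0.06  0.01] turn [-0.002  0.003 -0.001] F [-0.1  0.1 -0.3] open 0.644 q6 1.35
```

```bash

python3 -m jog '[[[0,0.05,0],[0,0,0],5],[[0,0,0],[0,0,0],6],[[0,0,0],[0,0,0],7],[[0,0,0],[0,0,0],8.5],[[0,0,0],[0,0,0],8.5],[[0,0,0],[0,0,0],8.5],[[0,0,0],[0,0,0],8.5],[[0,0,0],[0,0,0],8.5],[[0,0,0],[0,0,0],8.5]]' >/dev/null
python3 go.py 0.478 0.0175 0.0168
python3 -m jog '[[[0,-1,0],[0,0,0],8.5],[[0,-2,0],[0,0,0],8.5],[[0,-3,0],[0,0,0],8.5],[[0,-3,0],[0,0,0],8.5],[[0,-2,0],[0,0,0],8.5],[[0,-1,0],[0,0,0],8.5],[[0,0,0],[0,0,0],8.5],[[0,0,0],[0,0,0],8.5]]' >/dev/null
python3 go.py 0.601 -0.189 0.12; python3 -c "
from loc import *; c=snap('wrist','w4.png'); np.savez('w4.npz',**c); print(rim(c,'green',(287,240),.050,150), fitc(c,'yellow',(287,230),.014,.036,r=120))
P=cloud(c); m=colpix(c,'green',(287,240),150); print(np.percentile(P[m][:,2],[5,50,95]))"
```

```text
t 9.5 pos [0.4793 0.0173 0.0179] shift cm [-0.02  0.11 -0.13] turn [-0.005  0.003 -0.   ] F [-0.8 -0.4 -0.3] open 0.999 q6 1.35
t 10.17 pos [0.4776 0.0175 0.147 ] shift cm [20.69  2.74 12.26] turn [-0.004  0.003 -0.   ] F [-0.3  0.3 -0.4] open 0.991 q6 1.35
(array([0.4787, 0.0188, 0.0277]), np.float64(0.0485)) (array([0.479 , 0.0184]), np.float64(0.0009), 26, np.float64(0.0129))
[0.03021519 0.04809654 0.04962712]
```

View pics/w4.png

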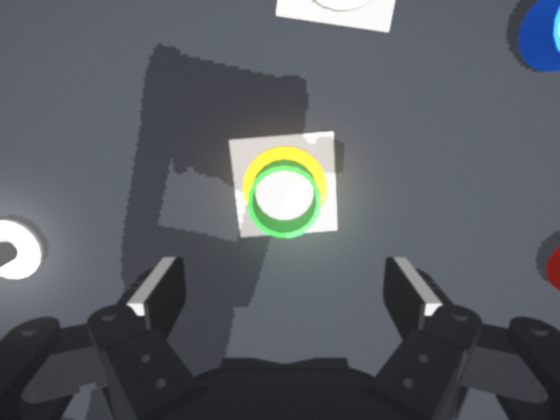

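Green is seated: rim centre within 0.5 mm of the ring axis, at seated height. On to blue.

```bash

python3 -m jog '[[[1.5,0,0.9],[0,0,0],8.5],[[3,0,1.8],[0,0,0],8.5],[[3,0,1.8],[0,0,0],8.5],[[3,0,1.8],[0,0,0],8.5],[[3,0,1.8],[0,0,0],8.5],[[2.5,0,1.5],[0,0,0],8.5],[[1.5,0,0.8],[0,0,0],8.5],[[0.8,0,0.4],[0,0,0],8.5],[[0.3,0,0],[0,0,0],8.5],[[0,0,0],[0,0,0],8.5],[[0,0,0],[0,0,0],8.5]]' >/dev/null
python3 go.py 0.601 -0.189 0.12; python3 -c "
from loc import *; c=snap('wrist','w5.png'); np.savez('w5.npz',**c); print(rim(c,'blue',(285,230),.044,150))"
```

```text
t 11.13 pos [ 0.5813 -0.1714  0.1302] shift cm [1.79 0.96 1.97] turn [ 0.019  0.006 -0.012] F [0.1 1.  0. ] open 0.998 q6 1.08
(array([ 0.6017, -0.1862,  0.0278]), np.float64(0.0427))
```

```bash

python3 -m jog '[[[0.8,0,1],[0.01,0.003,-0.006],8.5],[[0.7,1,0.8],[0.008,0.003,-0.005],8.5],[[0,1.5,0],[0,0,0],8.5],[[0,1.5,0],[0,0,0],8.5],[[0,1,0],[0,0,0],8.5],[[0,0.5,0],[0,0,0],8.5],[[0,0,0],[0,0,0],8.5],[[0,0,0],[0,0,0],8.5]]' >/dev/null
python3 go.py 0.6005 -0.187 0.010
python3 -m jog '[[[0,0,0],[0,0,0],8.5],[[0,0,0],[0,0,0],8.5]]' >/dev/null
python3 go.py 0.6005 -0.187 0.010
```

```text
t 11.85 pos [ 0.6034 -0.184   0.0719] shift cm [ 0.28  6.19 -0.32] turn [-0.006  0.005  0.003] F [-0.5 -0.3  0.1] open 0.995 q6 1.08
t 12.02 pos [ 0.6038 -0.1841  0.0726] shift cm [ 0.27  6.26 -0.37] turn [-0.006  0.006  0.003] F [-0.4 -0.2 -0.1] open 0.996 q6 1.08
```

```bash

python3 -m jog '[[[0.25,0.2,-0.32],[-0.006,0.005,0.003],8.5],[[0,1,0],[0,0,0],8.5],[[0,1.3,0],[0,0,0],8.5],[[0,1.3,0],[0,0,0],8.5],[[0,1,0],[0,0,0],8.5],[[0,0.6,0],[0,0,0],8.5],[[0,0.2,0],[0,0,0],8.5],[[0,0,0],[0,0,0],8.5]]' >/dev/null
python3 go.py 0.6005 -0.187 0.010
```

```text
t 12.68 pos [ 0.6006 -0.1873  0.0112] shift cm [-0.03  0.12 -0.01] turn [-0.001 -0.     0.   ] F [-0.2  0.2 -0.6] open 0.997 q6 1.08
```

```bash

python3 -m jog '[[[0,0,0],[0,0,0],5],[[0,0,0],[0,0,0],5],[[0,0,0],[0,0,0],5],[[0,0,0],[0,0,0],5],[[0,0,0],[0,0,0],5],[[0,0,0],[0,0,0],5],[[0,0,0],[0,0,0],5],[[0,0,0],[0,0,0],5],[[0,0,0],[0,0,0],5],[[0,0,0],[0,0,0],5],[[0,0,0],[0,0,0],5]]' >/dev/null
python3 go.py 0.601 -0.187 0.010
python3 -m jog '[[[0,-1,0],[0,0,0],5],[[0,-1.5,0],[0,0,0],5],[[0,-2,0],[0,0,0],5],[[0,-2,0],[0,0,0],5],[[0,-1.5,0],[0,0,0],5],[[0,-1,0],[0,0,0],5],[[0,0,0],[0,0,0],5],[[0,0,0],[0,0,0],5],[[0,0,0],[0,0,0],5]]' >/dev/null
python3 go.py 0.478 0.0175 0.105
```

```text
t 13.6 pos [ 0.6017 -0.1876  0.013 ] shift cm [-0.06  0.3  -0.07] turn [-0.003 -0.     0.002] F [ 0.5 -0.  -1.1] open 0.638 q6 1.08
t 14.35 pos [ 0.6006 -0.187   0.1094] shift cm [-20.45   0.4  -12.26] turn [-0.002 -0.     0.001] F [ 0.3 -0.  -1.3] open 0.64 q6 1.08
```

```bash

python3 -m jog '[[[-1,0,-0.6],[0,0,0],5],[[-2,0,-1.2],[0,0,0],5],[[-2.5,0,-1.5],[0,0,0],5],[[-2.5,0,-1.5],[0,0,0],5],[[-2.5,0,-1.5],[0,0,0],5],[[-2.5,0,-1.5],[0,0,0],5],[[-2.5,0,-1.5],[0,0,0],5],[[-2,0,-1.2],[0,0,0],5],[[-1,0,-0.6],[0,0,0],5],[[-0.5,0,-0.3],[0,0,0],5],[[0,0,0],[0,0,0],5],[[0,0,0],[0,0,0],5]]' >/dev/null
python3 go.py 0.478 0.0175 0.105; python3 -c "
from loc import *; c=snap('wrist','w6.png'); np.savez('w6.npz',**c); P=cloud(c); m=colpix(c,'blue',(284,298),110); z=np.percentile(P[m][:,2],90).round(4); print(z,rim(c,'blue',(284,298),z,110))
"
```

```text
t 15.35 pos [0.4685 0.0169 0.0971] shift cm [-0.07 -0.81  0.93] turn [ 0.019 -0.002 -0.006] F [ 1.9  1.1 -0.9] open 0.639 q6 1.35
0.1289 (array([0.4709, 0.018 , 0.0289]), np.float64(0.1283))
```

View pics/w6.png

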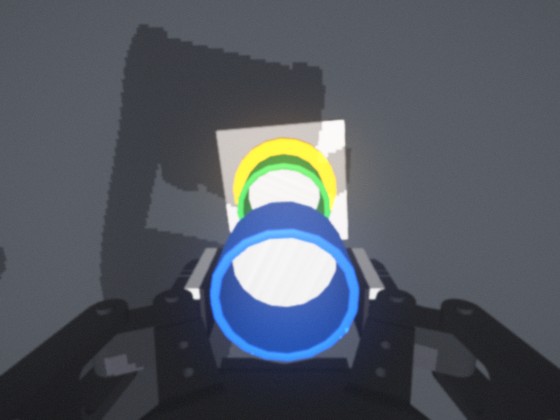

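Blue is held upright above the green pot, rim centre ≈(285,297), with the green rim behind at (285,205). Aligning and lowering.

```bash

python3 -m jog '[[[-0.07,0,0.5],[0.01,-0.001,-0.004],5],[[0,0.5,0],[0.008,0,-0.002],5],[[0,0.7,0],[0,0,0],5],[[0,0.5,0],[0,0,0],5],[[0,0.2,0],[0,0,0],5],[[0,0,0],[0,0,0],5],[[0,0,0],[0,0,0],5]]' >/dev/null
python3 go.py 0.477 0.0177 0.0540
```

```text
t 15.98 pos [0.4769 0.0132 0.0755] shift cm [-0.45  2.15  0.  ] turn [-0.002 -0.006  0.001] F [ 0.1 -0.  -1.2] open 0.638 q6 1.36
```

```bash

python3 -m jog '[[[-0.4,0,0],[0,-0.005,0],5],[[0,0,0],[0,0,0],5],[[0,0.2,0],[0,0,0],5],[[0,0,0],[0,0,0],5]]' >/dev/null
python3 go.py 0.477 0.0177 0.0540
```

```text
t 16.32 pos [0.4771 0.0176 0.0735] shift cm [-0.01  1.95 -0.02] turn [-0.002 -0.001  0.001] F [-0.2 -0.4 -1.6] open 0.634 q6 1.36
```

```bash

python3 -m jog '[[[0,0.3,0],[0,0,0],5],[[0,0.4,0],[0,0,0],5],[[0,0.4,0],[0,0,0],5],[[0,0.3,0],[0,0,0],5],[[0,0.2,0],[0,0,0],5],[[0,0,0],[0,0,0],5],[[0,0,0],[0,0,0],5]]' >/dev/null
python3 go.py 0.477 0.0177 0.0540
```

```text
t 16.9 pos [0.4771 0.0177 0.0557] shift cm [ 0.    0.17 -0.01] turn [-0.002 -0.001  0.001] F [-0.3 -0.4 -1.3] open 0.639 q6 1.36
```

```bash

python3 -m jog '[[[0,0.12,0],[0,0,0],5],[[0,0,0],[0,0,0],5]]' >/dev/null
python3 go.py 0.477 0.0177 0.0540
python3 -m jog '[[[0,0.1,0],[0,0,0],5],[[0,0,0],[0,0,0],5]]' >/dev/null
python3 go.py 0.477 0.0177 0.0540
```

```text
t 17.07 pos [0.4771 0.0177 0.0544] shift cm [ 0.    0.04 -0.01] turn [-0.002 -0.001  0.001] F [ 0.1  0.4 -0.6] open 0.64 q6 1.36
t 17.23 pos [0.4773 0.0177 0.0535] shift cm [-0.   -0.05 -0.03] turn [-0.002 -0.001  0.001] F [-0.2  0.4 -1.6] open 0.638 q6 1.36
```

```bash

python3 -m jog '[[[0,0.1,0],[0,0,0],5],[[0,0,0],[0,0,0],5],[[0,0,0],[0,0,0],5]]' >/dev/null
python3 go.py 0.477 0.0177 0.0540
python3 -m jog '[[[0,0,0],[0,0,0],6],[[0,0,0],[0,0,0],7],[[0,0,0],[0,0,0],8.5],[[0,0,0],[0,0,0],8.5],[[0,0,0],[0,0,0],8.5],[[0,0,0],[0,0,0],8.5],[[0,0,0],[0,0,0],8.5],[[0,0,0],[0,0,0],8.5]]' >/dev/null
python3 go.py 0.477 0.0177 0.0540
python3 -m jog '[[[0,-1,0],[0,0,0],8.5],[[0,-2,0],[0,0,0],8.5],[[0,-3,0],[0,0,0],8.5],[[0,-3,0],[0,0,0],8.5],[[0,-2,0],[0,0,0],8.5],[[0,-1,0],[0,0,0],8.5],[[0,0,0],[0,0,0],8.5],[[0,0,0],[0,0,0],8.5]]' >/dev/null
python3 go.py 0.409 -0.251 0.12; python3 -c "
from loc import *; c=snap('wrist','w7.png'); np.savez('w7.npz',**c)
P=cloud(c); m=colpix(c,'blue',(287,220),100); print(np.percentile(P[m][:,2],[5,50,95])); print(rim(c,'blue',(287,220),.086,100), fitc(c,'yellow',(287,210),.014,.036,r=120,vmax=205))"
```

```text
t 17.48 pos [0.4781 0.0176 0.0536] shift cm [-0.01 -0.04 -0.11] turn [-0.004 -0.001  0.002] F [-0.3 -0.7 -1.6] open 0.641 q6 1.36
t 18.15 pos [0.4788 0.0174 0.0539] shift cm [-0.03 -0.01 -0.18] turn [-0.005 -0.001  0.002] F [ 0.1  0.5 -0.3] open 0.995 q6 1.36
t 18.82 pos [0.4769 0.018  0.183 ] shift cm [26.89  6.31 -6.8 ] turn [-0.004 -0.001  0.002] F [ 0.   0.4 -0.3] open 0.997 q6 1.36
[0.06066387 0.07889539 0.08557484]
(array([0.4791, 0.0224, 0.0269]), np.float64(0.0845)) (array([0.4783, 0.019 ]), np.float64(0.00141), 22, np.float64(0.0129))
```

View pics/w7.png

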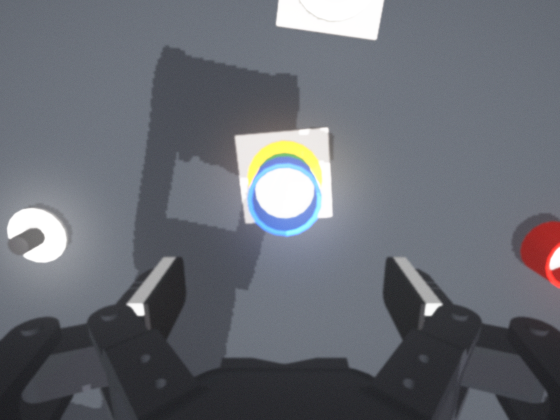

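```bash
python3 - <<'E'
from loc import *
c=dict(np.load('w7.npz')); P=cloud(c); H=hsv(c)
v,u=np.mgrid[:420,:560]; m=(np.hypot(u-285,v-199)<45)&(abs(P[...,2]-.085)<.005)
q=P[m]; A=np.c_[q[:,:2]-q[:,:2].mean(0),np.ones(len(q))]; print(np.linalg.lstsq(A,q[:,2],rcond=None)[0],len(q))
vv,uu=np.nonzero(m); w=np.array([ray(c,a,b,.086)[:2] for a,b in zip(uu,vv)]); print(cv2.minEnclosingCircle(w.astype(np.float32)))
E
```

```text
[0.0060185  0.00018422 0.08433448] 1298
((0.4797368049621582, 0.01821047253906727), 0.027969274669885635)
```

Blue is level and seated (rim at 86 mm, about 1 mm off the axis). Now red.

```bash

python3 -m jog '[[[1.5,0,-0.4],[0,0,0],8.5],[[3,0,-0.8],[0,0,0],8.5],[[3.5,0,-0.9],[0,0,0],8.5],[[3.5,0,-0.9],[0,0,0],8.5],[[3.5,0,-0.9],[0,0,0],8.5],[[3.5,0.5,-0.9],[0,0,0],8.5],[[3,1,-0.8],[0,0,0],8.5],[[2,1,-0.5],[0,0,0],8.5],[[1,1,-0.3],[0,0,0],8.5],[[0.5,0.5,0],[0,0,0],8.5],[[0,0,0],[0,0,0],8.5],[[0,0,0],[0,0,0],8.5]]' >/dev/null
python3 go.py 0.409 -0.251 0.12; python3 -c "
from loc import *; c=snap('wrist','w8.png'); np.savez('w8.npz',**c); print(rim(c,'red',(285,230),.044,170))"
```

```text
t 19.87 pos [ 0.403  -0.2376  0.1285] shift cm [1.36 0.82 0.61] turn [ 0.012  0.002 -0.012] F [0.4 0.5 0.2] open 0.996 q6 0.78
(array([ 0.4088, -0.2493,  0.0277]), np.float64(0.0426))
```

Target TCP (0.4075, -0.250).

```bash

python3 -m jog '[[[0.7,0,0.3],[0.006,0.001,-0.006],8.5],[[0.3,0.8,0],[0.006,0.001,-0.006],8.5],[[0,1.3,0],[0,0,0],8.5],[[0,1.3,0],[0,0,0],8.5],[[0,0.8,0],[0,0,0],8.5],[[0,0.4,0],[0,0,0],8.5],[[0,0,0],[0,0,0],8.5],[[0,0,0],[0,0,0],8.5],[[0,0,0],[0,0,0],8.5]]' >/dev/null
python3 go.py 0.4075 -0.250 0.0115
```

```text
t 20.67 pos [ 0.4129 -0.246   0.0855] shift cm [ 0.33  7.4  -0.61] turn [-0.009  0.012  0.009] F [ 0.5  0.1 -0.6] open 0.999 q6 0.77
```

```bash

python3 -m jog '[[[0.35,0,-0.45],[-0.007,0.011,0.007],8.5],[[0,1,0],[0,0,0],8.5],[[0,1.3,0],[0,0,0],8.5],[[0,1,0],[0,0,0],8.5],[[0,0.5,0],[0,0,0],8.5],[[0,0,0],[0,0,0],8.5],[[0,0,0],[0,0,0],8.5]]' >/dev/null
python3 go.py 0.4075 -0.250 0.0115
```

```text
t 21.25 pos [ 0.4092 -0.252   0.0465] shift cm [-0.21  3.5  -0.19] turn [-0.005 -0.002  0.004] F [-1.  -0.1 -0.3] open 0.993 q6 0.77
```

```bash

python3 -m jog '[[[-0.18,0.5,-0.18],[-0.005,-0.002,0.004],8.5],[[0,0.9,0],[0,0,0],8.5],[[0,0.9,0],[0,0,0],8.5],[[0,0.6,0],[0,0,0],8.5],[[0,0.3,0],[0,0,0],8.5],[[0,0,0],[0,0,0],8.5],[[0,0,0],[0,0,0],8.5]]' >/dev/null
python3 go.py 0.4075 -0.250 0.0115
```

```text
t 21.83 pos [ 0.4075 -0.2501  0.0113] shift cm [-0.01 -0.02  0.  ] turn [ 0.001  0.001 -0.   ] F [0.1 0.2 0.3] open 0.996 q6 0.77
```

```bash

python3 -m jog '[[[0,0,0],[0,0,0],5],[[0,0,0],[0,0,0],5],[[0,0,0],[0,0,0],5],[[0,0,0],[0,0,0],5],[[0,0,0],[0,0,0],5],[[0,0,0],[0,0,0],5],[[0,0,0],[0,0,0],5],[[0,0,0],[0,0,0],5],[[0,0,0],[0,0,0],5],[[0,0,0],[0,0,0],5],[[0,0,0],[0,0,0],5]]' >/dev/null
python3 go.py 0.4075 -0.25 0.0115
python3 -m jog '[[[0,-1,0],[0,0,0],5],[[0,-2,0],[0,0,0],5],[[0,-2.5,0],[0,0,0],5],[[0,-2.5,0],[0,0,0],5],[[0,-2,0],[0,0,0],5],[[0,-1.5,0],[0,0,0],5],[[0,-0.7,0],[0,0,0],5],[[0,0,0],[0,0,0],5],[[0,0,0],[0,0,0],5],[[0,0,0],[0,0,0],5]]' >/dev/null
python3 go.py 0.477 0.0175 0.14
```

```text
t 22.75 pos [ 0.4078 -0.2503  0.0124] shift cm [-0.04  0.09 -0.03] turn [-0.     0.001  0.001] F [ 0.3 -0.6 -2.4] open 0.639 q6 0.77
t 23.58 pos [ 0.4065 -0.2489  0.1428] shift cm [-26.64   0.29   7.07] turn [ 0.001  0.001 -0.001] F [-0.6 -0.4 -1.4] open 0.64 q6 0.77
```

```bash

python3 -m jog '[[[-1,0,0.3],[0,0,0],5],[[-2,0,0.6],[0,0,0],5],[[-3,0,0.8],[0,0,0],5],[[-3.2,0,0.8],[0,0,0],5],[[-3.2,0,0.8],[0,0,0],5],[[-3.2,0,0.8],[0,0,0],5],[[-3,0,0.8],[0,0,0],5],[[-2.5,0,0.7],[0,0,0],5],[[-2,0,0.5],[0,0,0],5],[[-1,0,0.3],[0,0,0],5],[[-0.5,0,0],[0,0,0],5],[[0,0,0],[0,0,0],5]]' >/dev/null
python3 -m jog '[[[0,0,0],[0,0,0],5],[[0,0,0],[0,0,0],5]]' >/dev/null
python3 go.py 0.477 0.0175 0.125
```

```text
t 24.75 pos [0.4619 0.0184 0.1281] shift cm [0.09 0.26 1.52] turn [ 0.028 -0.003 -0.014] F [ 0.4  0.4 -1.7] open 0.642 q6 1.35
```

```bash

python3 -m jog '[[[0,0,0.8],[0.012,-0.001,-0.007],5],[[0,0,0.4],[0.012,-0.001,-0.006],5],[[0,0,0],[0,0,0],5],[[0,0,0],[0,0,0],5]]' >/dev/null
python3 go.py 0.477 0.0175 0.125; python3 -c "
from loc import *; c=snap('wrist','w9.png'); np.savez('w9.npz',**c); P=cloud(c); m=colpix(c,'red',(284,298),110); z=np.percentile(P[m][:,2],90).round(4); print(z,rim(c,'red',(284,298),z,110))
"
```

```text
t 25.08 pos [0.475  0.0156 0.1275] shift cm [-0.19  0.25  0.2 ] turn [ 0.002 -0.005  0.001] F [ 0.1 -0.1 -1.3] open 0.639 q6 1.36
0.1585 (array([0.4766, 0.0167, 0.0287]), np.float64(0.1579))
```

View pics/w9.png

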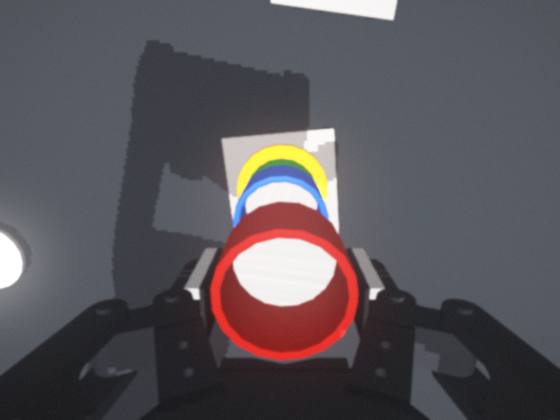

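Red is held upright, rim ≈(284,297), with the blue rim just behind at (281,215). Aligning and lowering.

```bash

python3 -m jog '[[[-0.15,0.2,0.25],[0,-0.005,0],5],[[0,0.5,0],[0,0,0],5],[[0,0.4,0],[0,0,0],5],[[0,0.2,0],[0,0,0],5],[[0,0,0],[0,0,0],5],[[0,0,0],[0,0,0],5]]' >/dev/null
python3 go.py 0.478 0.0172 0.0895
```

```text
t 25.63 pos [0.4774 0.0167 0.1129] shift cm [-0.05  2.34  0.06] turn [ 0.003 -0.001  0.001] F [ 0.3  0.8 -1. ] open 0.639 q6 1.36
```

```bash

python3 -m jog '[[[-0.05,0.3,0.06],[0.002,0,0],5],[[0,0.5,0],[0,0,0],5],[[0,0.5,0],[0,0,0],5],[[0,0.4,0],[0,0,0],5],[[0,0.3,0],[0,0,0],5],[[0,0.1,0],[0,0,0],5],[[0,0,0],[0,0,0],5],[[0,0,0],[0,0,0],5]]' >/dev/null
python3 go.py 0.478 0.0172 0.0895
python3 -m jog '[[[0,0.1,0],[0,0,0],5],[[0,0,0],[0,0,0],5],[[0,0,0],[0,0,0],5]]' >/dev/null
python3 go.py 0.478 0.0172 0.0895
```

```text
t 26.3 pos [0.4783 0.0173 0.0901] shift cm [ 0.01  0.06 -0.03] turn [ 0.    -0.     0.001] F [ 1.4  1.  -1.4] open 0.64 q6 1.36
t 26.55 pos [0.4793 0.0172 0.0905] shift cm [ 0.    0.1  -0.13] turn [-0.002 -0.     0.001] F [-0.9 -0.  -1.9] open 0.64 q6 1.36
```

```bash

python3 -m jog '[[[0,0.15,-0.12],[0,0,0],5],[[0,0.05,0],[0,0,0],5],[[0,0,0],[0,0,0],6],[[0,0,0],[0,0,0],7],[[0,0,0],[0,0,0],8.5],[[0,0,0],[0,0,0],8.5],[[0,0,0],[0,0,0],8.5],[[0,0,0],[0,0,0],8.5],[[0,0,0],[0,0,0],8.5],[[0,0,0],[0,0,0],8.5]]' >/dev/null
python3 go.py 0.478 0.0172 0.0895
python3 -m jog '[[[0,-1,0],[0,0,0],8.5],[[0,-2,0],[0,0,0],8.5],[[0,-3,0],[0,0,0],8.5],[[0,-3,0],[0,0,0],8.5],[[0,-2,0],[0,0,0],8.5],[[0,-1,0],[0,0,0],8.5],[[0,0,0],[0,0,0],8.5],[[0,0,0],[0,0,0],8.5]]' >/dev/null
python3 go.py 0.421 0.263 0.12; cat > pl.py <<'E'
import sys
from loc import *
def top(c,z,near=(285,200),r=50):
    P=cloud(c); v,u=np.mgrid[:420,:560]; m=(np.hypot(u-near[0],v-near[1])<r)&(abs(P[...,2]-z)<.006)
    q=P[m]; A=np.c_[q[:,:2]-q[:,:2].mean(0),np.ones(len(q))]; print('plane',np.linalg.lstsq(A,q[:,2],rcond=None)[0].round(4),len(q))
    vv,uu=np.nonzero(m); w=np.array([ray(c,a,b,z)[:2] for a,b in zip(uu,vv)]); print(cv2.minEnclosingCircle(w.astype(np.float32)))
E
python3 -c "
from pl import *; c=snap('wrist','w10.png'); top(c,.122)"
```

```text
t 27.38 pos [0.4797 0.017  0.0895] shift cm [-0.02  0.   -0.17] turn [-0.006 -0.     0.002] F [-0.6  0.5  0.4] open 0.994 q6 1.36
t 28.05 pos [0.4778 0.0174 0.2186] shift cm [-24.57   9.8   -5.73] turn [-0.004 -0.     0.001] F [ 0.5 -0.5  0.4] open 0.994 q6 1.36
plane [ 0.0072 -0.0013  0.1204] 1310
((0.48090678453445435, 0.018065232783555984), 0.027937063947319984)
```

View pics/w10.png

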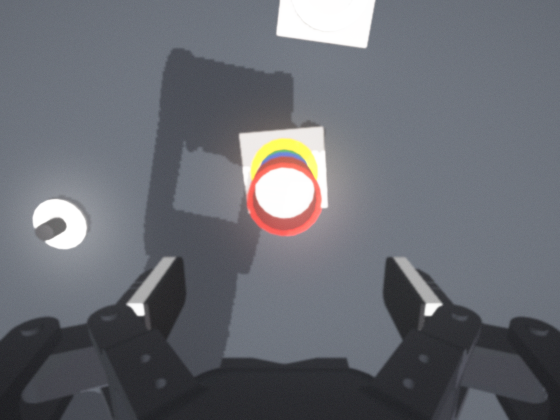

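Red is level and seated (rim 122 mm, within about 1 mm of blue's axis). Now the lid.

```bash

python3 -m jog '[[[-1.5,0,-0.4],[0,0,0],8.5],[[-3,0,-0.7],[0,0,0],8.5],[[-3.3,0,-0.8],[0,0,0],8.5],[[-3.3,0,-0.8],[0,0,0],8.5],[[-3.3,0.5,-0.8],[0,0,0],8.5],[[-3.3,1.5,-0.8],[0,0,0],8.5],[[-2.5,2,-0.6],[0,0,0],8.5],[[-1.5,2,-0.3],[0,0,0],8.5],[[-1,1,0],[0,0,0],8.5],[[-0.5,0.5,0],[0,0,0],8.5],[[0,0,0],[0,0,0],8.5],[[0,0,0],[0,0,0],8.5]]' >/dev/null
python3 -m jog '[[[0,0,0],[0,0,0],6],[[0,0,0],[0,0,0],6],[[0,0,0],[0,0,0],6]]' >/dev/null
python3 go.py 0.4215 0.2628 0.08; python3 -c "
from loc import *; c=snap('wrist','w11.png'); np.savez('w11.npz',**c); P=cloud(c)
for lo,hi in((.009,.017),(.034,.045)):
    v,u=np.mgrid[:420,:560]
    q=P[(u>150)&(u<420)&(v<330)&(P[...,2]>lo)&(P[...,2]<hi)&(abs(P[...,1]-.263)<.05)&(abs(P[...,0]-.4226)<.05)]; (x,y),R=cv2.minEnclosingCircle(q[:,:2].astype(np.float32)); print('lid',lo,round(x,4),round(y,4),round(R,4),len(q))
"
```

```text
t 29.35 pos [0.4168 0.2548 0.1284] shift cm [-0.83  4.82  0.53] turn [ 0.014 -0.006  0.007] F [-0.3  0.6 -0. ] open 0.705 q6 1.88
lid 0.009 0.4224 0.264 0.028 3095
lid 0.034 0.4226 0.2638 0.01 562
```

```bash

python3 -m jog '[[[-0.5,0,0.3],[0.007,-0.003,0.004],6],[[-0.2,0.7,0.1],[0.006,-0.003,0.003],6],[[0,1.2,0],[0,0,0],6],[[0,1,0],[0,0,0],6],[[0,0.7,0],[0,0,0],6],[[0,0.3,0],[0,0,0],6],[[0,0,0],[0,0,0],6],[[0,0,0],[0,0,0],6]]' >/dev/null
python3 go.py 0.4212 0.2628 0.0165
```

```text
t 30.07 pos [0.4241 0.2621 0.0883] shift cm [-0.04  7.18 -0.33] turn [-0.006 -0.002 -0.003] F [ 0.2 -0.2  0.1] open 0.701 q6 1.89
```

```bash

python3 -m jog '[[[-0.04,0,-0.25],[-0.005,-0.002,-0.003],6],[[0,1,0],[0,0,0],6],[[0,1.4,0],[0,0,0],6],[[0,1.3,0],[0,0,0],6],[[0,0.7,0],[0,0,0],6],[[0,0.3,0],[0,0,0],6],[[0,0,0],[0,0,0],6],[[0,0,0],[0,0,0],6]]' >/dev/null
python3 go.py 0.4212 0.2628 0.0165
```

```text
t 30.73 pos [0.423  0.2634 0.0396] shift cm [ 0.06  2.31 -0.19] turn [-0.005  0.001 -0.001] F [-0.4  0.   0.8] open 0.704 q6 1.89
```

```bash

python3 -m jog '[[[0.06,0.4,-0.18],[-0.004,0,0],6],[[0,0.6,0],[0,0,0],6],[[0,0.5,0],[0,0,0],6],[[0,0.3,0],[0,0,0],6],[[0,0.2,0],[0,0,0],6],[[0,0,0],[0,0,0],6],[[0,0,0],[0,0,0],6]]' >/dev/null
python3 go.py 0.4212 0.2628 0.0165
```

```text
t 31.32 pos [0.4224 0.2633 0.0192] shift cm [ 0.05  0.27 -0.13] turn [-0.003  0.001 -0.002] F [ 0.1 -0.2 -0.3] open 0.702 q6 1.89
```

```bash

python3 -m jog '[[[0.05,0.3,-0.12],[-0.002,0,0],6],[[0,0,0],[0,0,0],4],[[0,0,0],[0,0,0],1],[[0,0,0],[0,0,0],1],[[0,0,0],[0,0,0],1],[[0,0,0],[0,0,0],1],[[0,0,0],[0,0,0],1],[[0,0,0],[0,0,0],1],[[0,0,0],[0,0,0],1],[[0,0,0],[0,0,0],1],[[0,0,0],[0,0,0],1]]' >/dev/null
python3 go.py 0.4212 0.2628 0.0165
python3 -m jog '[[[0,0,0],[0,0,0],1],[[0,0,0],[0,0,0],1],[[0,0,0],[0,0,0],1],[[0,-0.5,0],[0,0,0],1],[[0,-0.8,0],[0,0,0],1],[[0,-0.8,0],[0,0,0],1],[[0,0,0],[0,0,0],1],[[0,0,0],[0,0,0],1]]' >/dev/null
python3 go.py 0.4212 0.2628 0.0165
python3 -c "
from h import *; c=snap('wrist','w12.png')"
```

```text
t 32.23 pos [0.4215 0.2629 0.0164] shift cm [ 0.01 -0.01 -0.03] turn [-0.002  0.001 -0.002] F [ 0.1 -0.2 -1.2] open 0.208 q6 1.89
t 32.9 pos [0.4214 0.2628 0.0399] shift cm [ 0.01  2.34 -0.03] turn [-0.002  0.001 -0.002] F [ 0.3  0.2 -2.1] open 0.207 q6 1.89
```

View pics/w12.png

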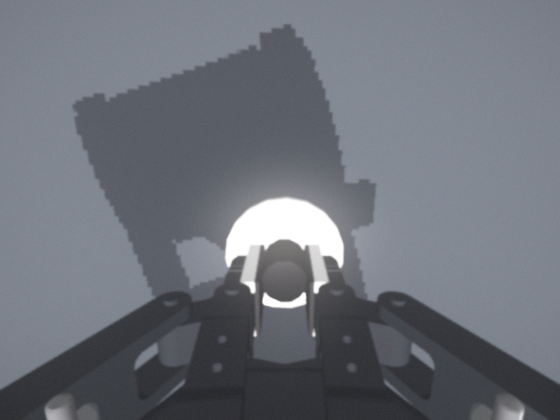

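Lid is held by the knob at (284,270), level and lifted off the counter. Raise and carry.

```bash

python3 -m jog '[[[0,-1,0],[0,0,0],1],[[0,-2,0],[0,0,0],1],[[0,-2.5,0],[0,0,0],1],[[0,-2.5,0],[0,0,0],1],[[0,-2.5,0],[0,0,0],1],[[0,-1.5,0],[0,0,0],1],[[0,-0.8,0],[0,0,0],1],[[0,-0.3,0],[0,0,0],1],[[0,0,0],[0,0,0],1],[[0,0,0],[0,0,0],1]]' >/dev/null
python3 go.py 0.479 0.017 0.175
python3 -m jog '[[[1,0,0.2],[0,0,0],1],[[2,0,0.5],[0,0,0],1],[[2.5,0,0.6],[0,0,0],1],[[2.5,0,0.6],[0,0,0],1],[[2.5,0,0.6],[0,0,0],1],[[2.5,0,0.6],[0,0,0],1],[[2,0,0.5],[0,0,0],1],[[1,0,0.3],[0,0,0],1],[[0.5,0,0],[0,0,0],1],[[0,0,0],[0,0,0],1],[[0,0,0],[0,0,0],1],[[0,0,0],[0,0,0],1]]' >/dev/null
python3 go.py 0.479 0.017 0.175
```

```text
t 33.78 pos [0.4191 0.2618 0.1788] shift cm [24.48  0.34  5.98] turn [ 0.001  0.001 -0.001] F [ 0.   0.5 -1. ] open 0.213 q6 1.89
t 34.78 pos [0.4502 0.084  0.1642] shift cm [ 6.71 -1.15  2.83] turn [0.028 0.002 0.001] F [-0.7  0.6 -0.9] open 0.211 q6 1.5
```

```bash

python3 -m jog '[[[0.5,-0.4,0.4],[0.012,0,0],1],[[1.2,-0.4,0.5],[0.012,0,0],1],[[1.5,-0.3,0.5],[0,0,0],1],[[1.5,0,0.5],[0,0,0],1],[[1,0,0.4],[0,0,0],1],[[0.5,0,0.2],[0,0,0],1],[[0,0,0],[0,0,0],1],[[0,0,0],[0,0,0],1],[[0,0,0],[0,0,0],1]]' >/dev/null
python3 go.py 0.479 0.017 0.1304
```

```text
t 35.53 pos [0.4766 0.0243 0.1762] shift cm [0.73 4.58 0.23] turn [0.    0.013 0.   ] F [-0.3  0.  -1.2] open 0.208 q6 1.36
```

```bash

python3 -m jog '[[[0.5,0.2,0.2],[0,0.013,0],1],[[0.1,0.5,0],[0,0,0],1],[[0,0.7,0],[0,0,0],1],[[0,0.5,0],[0,0,0],1],[[0,0.2,0],[0,0,0],1],[[0,0,0],[0,0,0],1],[[0,0,0],[0,0,0],1]]' >/dev/null
python3 go.py 0.4797 0.017 0.1304
```

```text
t 36.12 pos [0.4773 0.0199 0.1516] shift cm [0.3  2.12 0.25] turn [ 0.003  0.001 -0.001] F [-0.4  0.  -0.9] open 0.21 q6 1.36
```

```bash

python3 -m jog '[[[0.28,0,0.2],[0.002,0,0],1],[[0,0,0],[0,0,0],1],[[0,0,0],[0,0,0],1]]' >/dev/null
python3 go.py 0.4797 0.017 0.1304; python3 -c "
from h import *; c=snap('wrist','w13.png'); cv2.imwrite('pics/w13c.png',cv2.resize(c['frame'][100:400,130:430,::-1],None,fx=2,fy=2))"
```

```text
t 36.37 pos [0.4795 0.017  0.1516] shift cm [-0.    2.12  0.02] turn [ 0.001  0.001 -0.001] F [-0.9 -0.4 -0.5] open 0.209 q6 1.36
```

View pics/w13c.png

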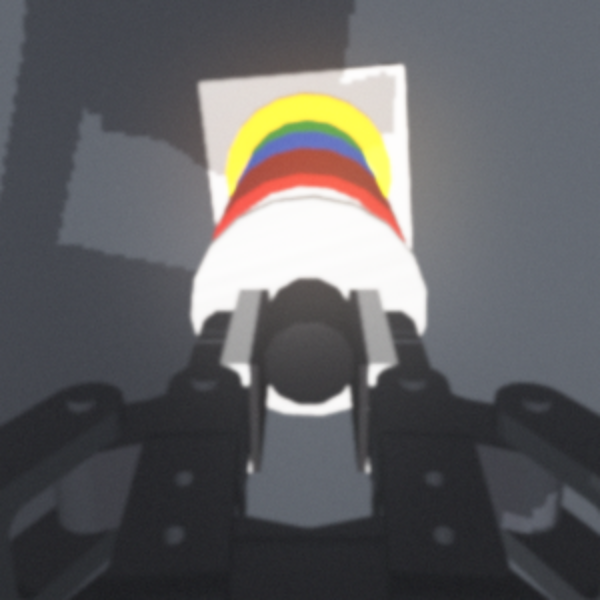

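The crop shows the lid disc (crop 308,300) laterally in line with the tower; the yellow, green, blue and red bands share its axis. Lowering.

```bash

python3 -m jog '[[[0,0.3,0.02],[0,0,0],1],[[0,0.5,0],[0,0,0],1],[[0,0.5,0],[0,0,0],1],[[0,0.3,0],[0,0,0],1],[[0,0.2,0],[0,0,0],1],[[0,0,0],[0,0,0],1],[[0,0,0],[0,0,0],1]]' >/dev/null
python3 go.py 0.4797 0.017 0.1304
```

```text
t 37.0 pos [0.4798 0.0169 0.1317] shift cm [-0.01  0.13 -0.01] turn [ 0.001  0.001 -0.001] F [ 0.2  0.1 -1.1] open 0.207 q6 1.36
```

```bash

python3 -m jog '[[[0,0.13,0],[0,0,0],1],[[0,0.04,0],[0,0,0],1],[[0,0,0],[0,0,0],1]]' >/dev/null
python3 go.py 0.4797 0.017 0.1304
python3 -m jog '[[[0,0,0],[0,0,0],2.5],[[0,0,0],[0,0,0],3.5],[[0,0,0],[0,0,0],5],[[0,0,0],[0,0,0],5],[[0,0,0],[0,0,0],6],[[0,0,0],[0,0,0],6],[[0,0,0],[0,0,0],6],[[0,0,0],[0,0,0],6]]' >/dev/null
python3 go.py 0.4797 0.017 0.1304
python3 -m jog '[[[0,-1,0],[0,0,0],6],[[0,-2,0],[0,0,0],6],[[0,-3,0],[0,0,0],6],[[0,-3,0],[0,0,0],6],[[0,-2,0],[0,0,0],6],[[0,-1,0],[0,0,0],6],[[0,0,0],[0,0,0],6],[[0,0,0],[0,0,0],6],[[0,0,0],[0,0,0],6],[[0,0,0],[0,0,0],6]]' >/dev/null
python3 go.py 0.4797 0.017 0.1304
python3 -c "
from pl import *; c=snap('wrist'); P=cloud(c)
top(c,.127,r=70)
v,u=np.mgrid[:420,:560]; k=(np.hypot(u-285,v-200)<70)&(P[...,2]>.142); q=P[k]; print('knob',len(q),np.median(q,0).round(4))
s=snap('scene'); cv2.imwrite('pics/s2.png',cv2.resize(s['frame'][90:300,60:440,::-1],None,fx=2,fy=2))"
```

```text
t 37.25 pos [0.4803 0.0169 0.1305] shift cm [-0.01  0.01 -0.06] turn [-0.     0.001 -0.   ] F [-0.2  0.  -1.3] open 0.212 q6 1.36
t 37.92 pos [0.4809 0.0167 0.1311] shift cm [-0.03  0.07 -0.12] turn [-0.002  0.001  0.   ] F [-0.6  0.3  0.6] open 0.702 q6 1.36
t 38.75 pos [0.4791 0.0171 0.2597] shift cm [ 0.02 12.93  0.05] turn [-0.001  0.001 -0.   ] F [ 0.3  0.1 -0.3] open 0.7 q6 1.36
plane [-1.00e-04  1.00e-04  1.26e-01] 2751
((0.4820432662963867, 0.017708446830511093), 0.02790740691125393)
knob 579 [0.4835 0.0183 0.1507]
```

View pics/s2.png

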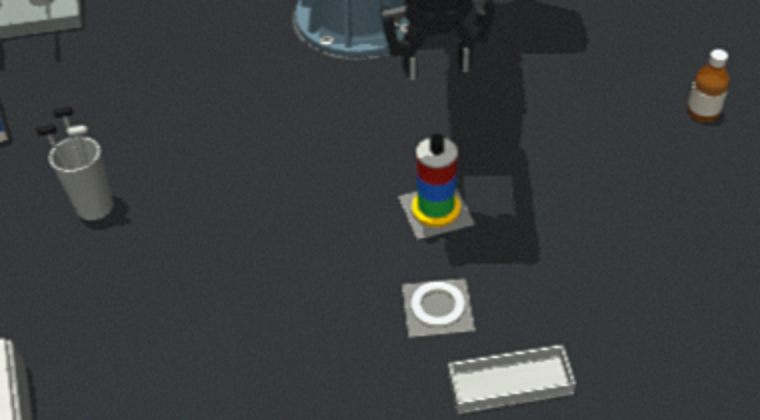

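The tower stands straight at (437,180) with the lid on top; the white holder at (438,303) is empty, and the bottle, cup and dish look to be in place. The lid top measures 126 mm (127 expected) and level, and the gripper is clear.

```bash
python3 -c "
from bench import ctrl; print(ctrl.hand_in())"
```

```text
the job is handed in; nothing more can be done
None
```

I built the tower on the yellow-ringed holder in order (green, blue, red, lid), releasing each piece before placing the next. I handed it in at about 39 s of robot time; the hand-in reports no verdict.

**Seating:** wrist-camera measurements after each release put every piece at its seated height and within about 1 mm of the piece below. Blue, red and the lid measured level; I did not fit green's tilt separately. The lid's disc top read 126 mm against 127 mm expected, in line with the camera's usual 1–1.5 mm low reading.

**Surroundings:** the last scene picture shows the tower straight, the white-ringed holder empty, and the bottle, cup and dish apparently where they started (judged by eye, not measured). The gripper was clear, about 13 cm above its release height.

**Disagreements:**
- The wrist force was too noisy to show when a piece touched down, so I relied on height, and red and the lid may have dropped about a millimetre on release.
- One early colour-based fit put blue about 4 mm off the axis. A depth-based refit showed under 1.5 mm.

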